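# Park the heavy extraction boom over the broom block

### The job

Before the broom block in the vice is drilled, swing the heavy dust-extraction boom round until its head stands over the black socket in the block (head and socket in line across the swing to within 30 mm), bring it to rest there and leave it standing still and untouched for seven seconds (it must not drift off). It runs almost without friction: push and brake it gently and only on the outer faces of the two sprung rubber pads on the sides of the head, never touch the head's housing or the boom itself, never squeeze a pad to the end of its travel or let the boom run to an end stop, and leave the things lying about on the bench where they are.

Things in the scene. Friction and masses are not known exactly. Their poses are not given: they have to be found in the camera images.
- boom (a joint): swing angle of the boom about its upright post, rad. 0: it points from the post along the post's own -x, roughly at the robot; grows as the head swings to the robot's left (+y). End stops at -1.25 and 1.25 (beyond 1.2 either way counts as hitting one). Bearing: viscous damping 0.025 N m s/rad, dry friction 0.0006 N m, level and without spring: it coasts on for 10 s and more.
- post_axis (a point): point on the upright swing axis, 200 mm above the bench; the post is round, grey, 64 mm wide on a square foot, on the far side of the working area. The post's x axis is turned up to 0.1 rad from the world's.
- hood (a point): centre of the underside (suction mouth) of the boom's head, 320 mm from the swing axis, 128 mm above the bench. Its axes turn with the boom: x from the head to the post, y across the swing (to the robot's left at boom angle 0), z up.
- cowl: grey housing of the head (150 mm along the boom, 110 mm across, black roof 118 mm across, 128 to 196 mm above the bench) and the grey beam, 50 mm wide and as high, to the post. Not to be touched. Origin on the swing axis at bench height, axes as hood. The swinging parts weigh 6.6 kg, nominal inertia about the axis 0.53 kg m2; the true values are 25 % less to 35 % more.
- buffer_l (a joint): compression of the sprung pad on the head's left (+y) side, m: 0 out, 0.045 fully squeezed (over 0.042 counts as the end of travel). Spring 80 N/m without preload, damping 1 N s/m: the push on the boom is about 80 times this value. The heavy boom bounces off a finger that stands still.
- buffer_r (a joint): compression of the sprung pad on the head's right (-y) side, the same as on the left.
- pad_l: black rubber pad, 110 mm along the boom, 50 mm high (133 to 183 mm above the bench), standing out 45 mm from the left side of the housing. Origin: the middle of its flat outer face, 100 mm from the boom's centre line when out, 158 mm above the bench; y points outwards from that face (where a finger must come from), z up. It slides straight into the housing when pushed.
- pad_r: the pad on the right side, the same; its y axis too points outwards from its face, so its x and y are turned by pi from the boom's.
- block_hole (a point): centre of the top of the black round socket (40 mm wide, 118 mm above the bench) in the pale wooden broom block (56 by 210 by 24 mm) held in the dark bench vice. It does not move; it is left or right of the boom's start, 300 to 370 mm from the swing axis, so the head passes over it. Yellow tufts hang under the block.
- tuft_tray: low open plywood tray, 130 by 170 by 40 mm, with yellow tufts, fixed, on the other side. Origin: centre of its underside.
- glue_a: white glue bottle, 52 mm wide, 185 mm high, loose; origin at the centre of its underside; leave alone.
- glue_b: a second bottle, the same; leave alone.
- spare_block: loose wooden broom block, 55 by 200 by 26 mm; origin at the centre of its underside; leave alone.
- mallet: hammer lying on the bench; leave alone.
- driver: screwdriver lying on the bench; leave alone.
- tin: aluminium tin, 70 mm wide, 50 mm high; origin at the centre of its underside; leave alone.
There are look-alikes about, which are no part of the job. Leave any orange look-alike of the part that bears block_hole alone.

How it is judged:
By the outcome, as a careful person would: the job done as asked, in the order asked, and still so for the second after the job is handed in, with the robot touching nothing.
It also fails if it takes over 51 s, if anything falls off the work surface, if the arm or the gripper's body presses on something with over 40 N, if the wrist force passes 120 N, or if a joint passes its speed limit or range.

### The arm

A 6-joint arm with a two-finger parallel gripper is mounted at the origin on the work surface. World frame = base frame: x ahead of the robot, y to its left, z up, the work surface at z = 0. Lengths are in m, angles in rad, forces in N, time in s.
With the tool pointing down it reaches from about 0.375 to 0.9 m from the base axis. Payload 3.1 kg.
Tool frame: the origin (TCP) lies between the finger pads; the fingertips stand 8 mm ahead of it and the grasp point (between the pads) lies 11 mm behind it; z points along the fingers, y is the line along which they close (so a half turn about z gives the same grasp; the last joint's range is limited). The gripper opens to 87 mm and grips with 3 to 60 N. Pads are 19 mm wide; open, the fingers measure 117 mm over their backs; the gripper's body (75 mm by 190 mm) begins 51 mm behind the grasp point.
Start: joints at [-1.425, 0.527, 1.433, -0, 1.181, -0.178], TCP at [0.199, -0.592, 0.192] pointing down, gripper open.
Joint ranges: [-3.08, 3.08], [-0.75, 2.2], [0.22, 2.44], [-1.43, 4.57], [0, 2.65], [-2.85, 2.85]. Speed limits (rad/s): [2.79, 2.79, 3.14, 3.14, 3.14, 3.14].

### API

Orientations are given as a unit quaternion [x, y, z, w].
In Python, from rig import robot gives the robot as it stands.
- The arm moves only by the tool move_arm, never from a script. Its argument "motion" is text: rows parted by semicolons, each of 5 numbers parted by spaces: the opening, from -1 (shut) to 1 (fully open), then the shift along the tool's x, y, z normalised to -1 to 1, where 1 is 0.2 m, then the turn about the tool's z normalised to -1 to 1, where 1 is pi rad. A call has 1 to 12 rows; each row is the pose to reach, as a shift and turn from the pose commanded when the call began, along the tool's axes at that moment, turning the shorter way round; what a row does not reach only later rows make up. A row lasts 1/12 s, in which the tool goes at most 41.7 mm and 7.16 degrees, less where a joint would pass 70% of its speed; a pose out of reach is approached as far as the arm can. A call with a number of a shift or a turn outside -1 to 1 is refused whole. A call with a gripper value outside its range is refused whole. The fingers move at their own pace and stop on an object; "newtons" is the grip in N (left out, the last holds). Time passes only in rows, so rows that repeat a pose let the fingers close. It gives the time, the measured TCP pose, the force, the opening and the grip force at its end, in the units of the state.
- robot.get_obs(): the state, without advancing time (a new reading comes with each control period).
- robot.camera(name): name is "side" or "top" or "wrist"; returns (picture, depth): 384x512x3 uint8, red, green, blue; 384x512 float32, m along the optical axis (not along the pixel's ray), 0 where there is no reading.
- robot.camera_model(name): a dict with "mtx" (3x3 intrinsics, pixels), "D" ([k1, k2, p1, p2, k3] as OpenCV has them; the pictures are not rectified), "position" and "attitude" of the camera in the world. Camera axes: x right, y down, z forward; pixel columns grow to the right and rows downward; lengths in m; the calibration is good to about 2 mm. A picture is of the moment at which its call begins: read the wrist's pose just before it. camera_model takes no time and is no camera call; for the wrist camera it gives the pose at the moment of the call.
- robot.hand_in(): hands the job in; it is judged then, once.
The state is a dict: "time": time; "q": joint angles; "joint_velocities": joint speeds; "joint_torque": joint torques, N m; "position": TCP position; "tool_rot": TCP orientation; "ft_force": force on the tool from outside, world axes, zero at the start; "moment": the same for the moment, N m; "grip_width": finger opening in m; "grip_force": force on a finger pad.
Only numpy, scipy, OpenCV 4.12 (cv2) and the standard library are available. Lean on these libraries where they do the work, as an engineer would, in place of code of your own. Each camera call takes 0.05 s, during which the arm holds its last target. There are 200 camera calls.

## Working session

There is one attempt and no reset: what is moved stays moved. The work goes in short steps, Python scripts to look and compute and a tool call to move; the robot and the scene stay as the last step left them, time stands still between calls to the robot, and variables do not carry over. Pictures are saved under pics/ and viewed, at most 10 in all, crops included, and the job is handed in when it is done.

Besides the shell and the picture viewer there is one more tool, called after "Call:" by a JSON object that holds its "name" and its "arguments", one argument or row to a line. move_arm: Moves the arm, as the interface text tells. Its arguments: {"type":"object","properties":{"motion":{"type":"string"},"newtons":{"type":"number"}},"required":["motion"]}

```bash
mkdir -p pics; ls; python3 - <<'E'
from rig import robot
import cv2,numpy as np
o=robot.get_obs();print(o)
ims=[]
for n in("top","side"):
    p,d=robot.camera(n);np.savez(f"pics/{n}0.npz",p=p,d=d)
    cv2.imwrite(f"pics/{n}0.png",p[...,::-1]);print(n,robot.camera_model(n))
E
```

```text
pics
{'time': 0.0, 'q': array([-1.42452764e+00,  5.28472660e-01,  1.43391615e+00,  1.83217075e-05,
        1.18141205e+00, -1.78499586e-01]), 'joint_velocities': array([-0.00058635, -0.00054908, -0.00093537,  0.00130798,  0.00160743,
        0.00165932]), 'joint_torque': array([-9.03128512e-04, -4.40043783e+01, -1.76590240e+01,  6.31198031e-02,
        5.82508149e-02, -1.52128173e-04]), 'position': array([ 0.19934422, -0.59150093,  0.19126333]), 'tool_rot': array([ 9.86844604e-01,  1.61667894e-01,  2.62625521e-05, -1.10382615e-03]), 'ft_force': array([ 0.77939272,  0.09623897, -0.83133028]), 'moment': array([-0.02376604, -0.04291658, -0.00163086]), 'grip_force': 0.0, 'grip_width': 0.08723672600650144}
top {'mtx': array([[379.87503477,   0.        , 258.15007493],
       [  0.        , 379.87503477, 187.55289337],
       [  0.        ,   0.        ,   1.        ]]), 'D': array([-0.01973914,  0.        ,  0.        ,  0.        ,  0.        ]), 'position': array([0.46102892, 0.0336218 , 1.52404452]), 'attitude': array([ 0.71185466, -0.7012523 ,  0.03190137, -0.0221464 ])}
side {'mtx': array([[486.55072988,   0.        , 255.76847801],
       [  0.        , 486.55072988, 199.21229064],
       [  0.        ,   0.        ,   1.        ]]), 'D': array([0.07133198, 0.        , 0.        , 0.        , 0.        ]), 'position': array([0.09376985, 1.02825742, 1.14466305]), 'attitude': array([-0.18835317,  0.89463946, -0.39423379,  0.0933972 ])}
```

View pics/top0.png

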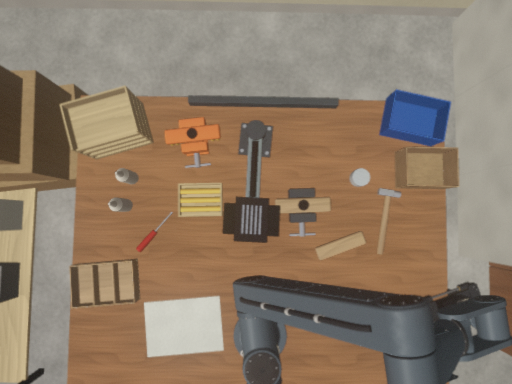

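View pics/side0.png

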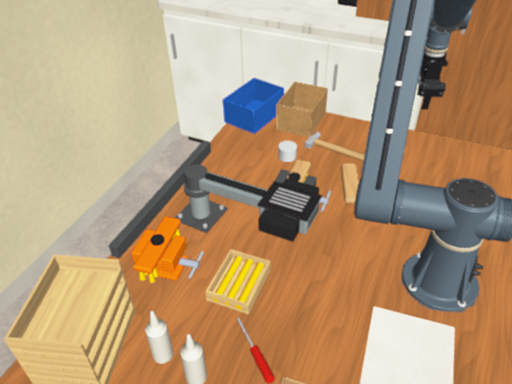

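The top view has two candidates for the socket. The pale block in the dark vice has a black socket at (303,205), and the orange look-alike is at (192,133). By the description I choose the pale one. The post is at (256,130), the head at (251,218) and the pads at (230,218) and (273,220). The tray is at (200,200) on the other side. Next I measure these and check a close crop.

```bash
cat > h.py <<'E'
import numpy as np,cv2
from rig import robot
from scipy.spatial.transform import Rotation as R
def cloud(n,d,m=None):
    m=m or robot.camera_model(n)
    v,u=np.indices(d.shape)
    x=cv2.undistortPoints(np.stack([u.ravel(),v.ravel()],1).astype(np.float64)[:,None],m["mtx"],m["D"])[:,0]
    c=np.c_[x,np.ones(len(x))]*d.ravel()[:,None]
    return (R.from_quat(m["attitude"]).apply(c)+m["position"]).reshape(*d.shape,3)
def ray(n,uv,z):
    m=robot.camera_model(n)
    x=cv2.undistortPoints(np.array([[uv]],float),m["mtx"],m["D"])[0,0]
    r=R.from_quat(m["attitude"]).apply([*x,1]);p=np.array(m["position"])
    return p+r*(z-p[2])/r[2]
E
python3 - <<'E'
from h import *
z=np.load("pics/top0.npz");p,d=z["p"],z["d"];P=cloud("top",d)
# socket: dark blob inside the pale block
g=p.max(2); m=np.zeros_like(g)
m[195:215,292:315]=(g[195:215,292:315]<60)
n,l,s,c=cv2.connectedComponentsWithStats(m)
for i in range(1,n):
    if s[i][4]>15: print("dark",s[i],c[i],ray("top",c[i],.118),np.median(P[l==i],0))
for uv in[(303,205),(290,205),(256,130),(251,218),(229,218),(272,220),(254,160),(193,200),(327,246),(123,175),(116,204),(385,192),(361,177)]:
    print(uv,P[uv[1],uv[0]].round(3),p[uv[1],uv[0]])
# roof points
Z=P[...,2]
def box(nm,lo,hi,r):
    k=(Z>lo)&(Z<hi);q=np.zeros_like(k);q[r[0]:r[1],r[2]:r[3]]=k[r[0]:r[1],r[2]:r[3]]
    pts=P[q][:,:2].astype(np.float32);b=cv2.minAreaRect(pts);print(nm,len(pts),b,pts.mean(0),np.median(Z[q]))
box("roof",.188,.215,(190,245,215,290))
box("pads+",.165,.215,(190,245,215,290))
box("beam",.16,.215,(145,188,235,275))
box("post",.215,.4,(110,150,235,275))
cv2.imwrite("pics/crop.png",cv2.resize(p[100:270,150:350,::-1],None,fx=4,fy=3.5,interpolation=cv2.INTER_CUBIC)[:600])
E
```

```text
(303, 205) [ 0.507 -0.152  0.117] [64 54 45]
(290, 205) [ 0.506 -0.105  0.111] [181 155 120]
(256, 130) [0.768 0.027 0.192] [85 81 78]
(251, 218) [0.456 0.039 0.192] [143 143 146]
(229, 218) [0.455 0.117 0.179] [65 53 42]
(272, 220) [ 0.45  -0.035  0.178] [62 52 46]
(254, 160) [0.66  0.032 0.193] [62 50 42]
(193, 200) [0.523 0.27  0.025] [209 186  98]
(327, 246) [ 0.35  -0.259  0.03 ] [180 154 118]
(123, 175) [0.606 0.512 0.133] [121 113 101]
(116, 204) [0.499 0.532 0.138] [104  94  84]
(385, 192) [ 0.566 -0.49   0.031] [158 157 157]
(361, 177) [ 0.622 -0.389  0.047] [182 183 182]
roof 1488 ((0.452726274728775, 0.037725985050201416), (0.17131946980953217, 0.1872072070837021), 60.23243713378906) [0.45403576 0.03809886] 0.19329899850007626
pads+ 2311 ((0.4650975167751312, 0.03802499175071716), (0.2000456303358078, 0.18199993669986725), 88.17942810058594) [0.45587865 0.03795684] 0.19118981182643724
beam 603 ((0.6416864395141602, 0.031659647822380066), (0.04985935986042023, 0.15484623610973358), 88.00210571289062) [0.6399563  0.03168799] 0.1851500436088953
post 0 ((0.0, 0.0), (0.0, 0.0), 0.0) [nan nan] nan<stdin>:15: RuntimeWarning: Mean of empty slice.
  ret = um.true_divide(
  return _methods._mean(a, axis=axis, dtype=dtype,
  ret = ret.dtype.type(ret / rcount)
```

View pics/crop.png

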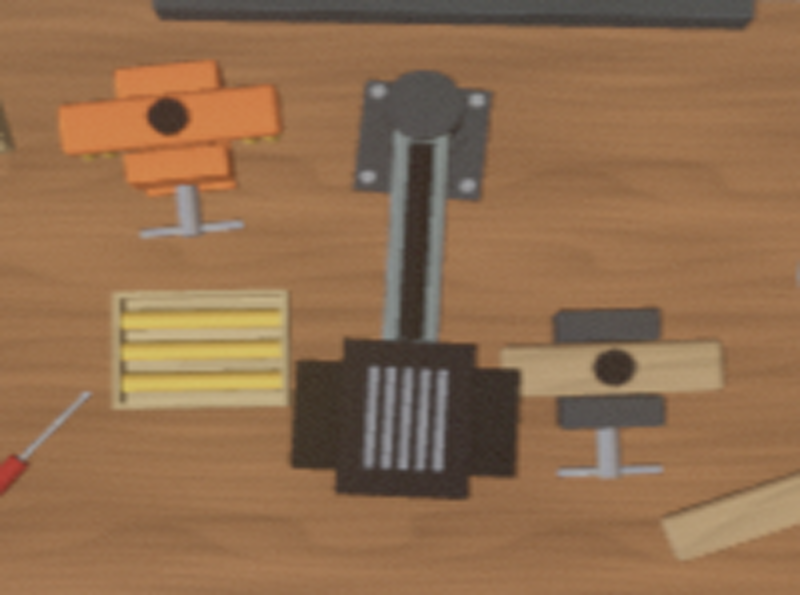

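The crop shows the black socket at the centre of the pale block in the grey vice, at (614,367) in the crop, which is (303,205) in the image. The orange block is clearly separate. Measured positions:

| Item | World position |
|---|---|
| Post axis | (0.773, 0.027) |
| Head | (0.453, 0.038) |
| Socket | (0.507, -0.153), radius 0.321 m, height 0.117 m |

All of these fit the description. The boom must swing about -0.63 rad, so I push the left pad with a closed gripper moving at a steady slow speed. I brake on the right pad while retreating at about half the boom's speed.

Call:
{"name": "move_arm", "arguments": {
  "motion": "-1 1 -1 -0.35 -0.386;-1 1 -1 -0.35 -0.386;-1 1 -1 -0.35 -0.386;-1 1 -1 -0.35 -0.386;-1 1 -1 -0.35 -0.386;-1 1 -1 -0.35 -0.386;-1 1 -1 -0.35 -0.386;-1 1 -1 -0.35 -0.386;-1 1 -1 -0.35 -0.386;-1 1 -1 -0.35 -0.386;-1 1 -1 -0.35 -0.386",
  "newtons": 5
}}

```text
time: 1.02
position: [0.3253, -0.3382, 0.2622]
tool_rot: [0.718, 0.696, 0.0, -0.0]
ft_force: [0.3, -0.1, -0.1]
grip_width: 0.0218
grip_force: 0.0
```

```bash
cat >> h.py <<'E'
POST=np.array([.773,.027])
def boom(save=None):
    """boom world angle from the beam+roof's dark/grey pixels above 0.185 m (needs the hand clear: z<0.205)"""
    t=robot.get_obs()["time"];p,d=robot.camera("top");P=cloud("top",d).reshape(-1,3)
    q=P[(P[:,2]>.17)&(P[:,2]<.205)];v=q[:,:2]-POST;r=np.hypot(*v.T)
    a=np.arctan2(v[:,1],-v[:,0]);s=(r>.08)&(r<.235)&(abs(a)<1.3)   # beam only
    a,r=a[s],r[s];
    for _ in range(4):
        m=np.average(a,weights=r);k=abs(a-m)*r<.032;a,r=a[k],r[k]
    if save: cv2.imwrite(save,p[...,::-1])
    return t,m,len(a)
E
python3 - <<'E'
from h import *
o=robot.get_obs();print(o["time"],o["position"],o["tool_rot"],o["grip_width"])
print(boom(),boom())
p=np.load("pics/top0.npz")
# post top circle: pixels at z~.2 near
P=cloud("top",p["d"]);k=(P[...,2]>.17)&(P[...,0]>.75)&(abs(P[...,1]-.03)<.06)
print(len(P[k]),cv2.minEnclosingCircle(P[k][:,:2].astype(np.float32)),P[k].mean(0))
E
```

```text
1.0167 [ 0.3252804  -0.33823821  0.26216771] [ 7.17948032e-01  6.96096680e-01  7.91395038e-06 -1.91390294e-04] 0.021831925177929215
(1.0167, np.float64(0.036221544734187365), 613) (1.0667, np.float64(0.03663477285632854), 609)
270 ((0.7727740406990051, 0.027026083320379257), 0.0360284261405468) [0.77559741 0.02730372 0.19053317]
```

Call:
{"name": "move_arm", "arguments": {
  "motion": "-1 1 0.3 0 0;-1 1 0.3 0 0;-1 1 0.3 0 0;-1 1 0.3 0 0;-1 1 0.3 0 0;-1 1 0.3 0 0"
}}

```text
time: 1.62
position: [0.392, -0.1341, 0.2619]
tool_rot: [0.717, 0.697, 0.001, -0.002]
ft_force: [-0.2, -0.1, -0.4]
grip_width: 0.0004
grip_force: 0.0
```

Call:
{"name": "move_arm", "arguments": {
  "motion": "-1 1 0.3 0 0;-1 1 0.3 0 0;-1 1 0.3 0 0;-1 1 0.3 0 0;-1 1 0.3 0 0;-1 1 0.3 0 0"
}}

```text
time: 2.12
position: [0.4601, 0.0626, 0.2622]
tool_rot: [0.717, 0.697, 0.002, -0.001]
ft_force: [0.2, -0.4, -0.9]
grip_width: 0.0007
grip_force: 0.0
```

Call:
{"name": "move_arm", "arguments": {
  "motion": "-1 0.54 0 0 0;-1 0.54 0 0 0;-1 0.54 0 0 0;-1 0.54 0 0 0;-1 0.54 0.0 0.26 0;-1 0.54 0 0.52 0;-1 0.54 0 0.52 0;-1 0.54 0 0.52 0"
}}

```text
time: 2.78
position: [0.4581, 0.1627, 0.1538]
tool_rot: [0.72, 0.694, -0.005, -0.003]
ft_force: [-0.8, -0.9, 0.3]
grip_width: 0.0007
grip_force: 0.0
```

```bash
python3 - <<'E'
from h import *
o=robot.get_obs();print(o["time"],o["position"],o["tool_rot"],o["grip_width"],o["ft_force"])
p,d=robot.camera("side");cv2.imwrite("pics/side1.png",cv2.resize(p[140:260,180:360,::-1],None,fx=4,fy=4))
print(boom())
E
```

```text
2.7833 [0.45814296 0.16274388 0.15384322] [ 0.71958977  0.69437574 -0.00472948 -0.00324644] 0.000727952156961264 [-0.76895199 -0.86887954  0.29860847]
(2.8333, np.float64(0.036168178247555964), 613)
```

View pics/side1.png

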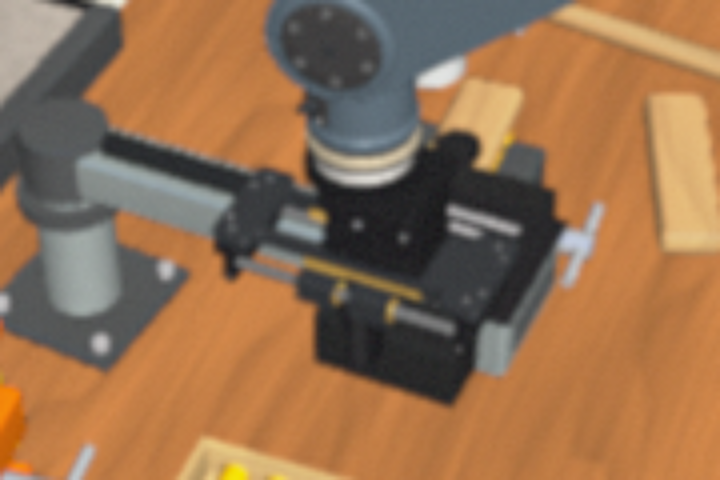

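The side view shows the closed finger standing just left of the left pad, at about (360,340), with the hand above the roof level and clear of the housing. Now I push steadily at 21 mm/s.

Call:
{"name": "move_arm", "arguments": {
  "motion": "-1 -0.009 0 0 0;-1 -0.0175 0 0 0;-1 -0.026 0 0 0;-1 -0.035 0 0 0;-1 -0.044 0 0 0;-1 -0.0525 0 0 0;-1 -0.061 0 0 0;-1 -0.07 0 0 0;-1 -0.079 0 0 0;-1 -0.0875 0 0 0;-1 -0.096 0 0 0;-1 -0.105 0 0 0"
}}

```text
time: 3.88
position: [0.4613, 0.1436, 0.1582]
tool_rot: [0.719, 0.695, -0.0, -0.0]
ft_force: [0.7, 0.4, -0.0]
grip_width: 0.0007
grip_force: 0.0
```

Call:
{"name": "move_arm", "arguments": {
  "motion": "-1 -0.009 0 0 0;-1 -0.0175 0 0 0;-1 -0.026 0 0 0;-1 -0.035 0 0 0;-1 -0.044 0 0 0;-1 -0.0525 0 0 0;-1 -0.061 0 0 0;-1 -0.07 0 0 0;-1 -0.079 0 0 0;-1 -0.0875 0 0 0;-1 -0.096 0 0 0;-1 -0.105 0 0 0"
}}

```text
time: 4.88
position: [0.4606, 0.1227, 0.1583]
tool_rot: [0.719, 0.695, 0.0, -0.0]
ft_force: [-0.8, -0.1, -0.4]
grip_width: 0.0006
grip_force: 0.0
```

```bash
python3 - <<'E'
from h import *
o=robot.get_obs();print(o["time"],o["position"],o["tool_rot"],o["grip_width"],o["ft_force"])
for i in range(4): print(boom())
E
```

```text
4.8833 [0.46064498 0.12266334 0.15827226] [ 7.18796664e-01  6.95220364e-01  2.03168367e-05 -2.48748267e-06] 0.0006047864540632298 [-0.83867541 -0.11775337 -0.35466318]
(4.8833, np.float64(0.03665705277294632), 611)
(4.9333, np.float64(0.036080828630601865), 609)
(4.9833, np.float64(0.03618563610353353), 612)
(5.0333, np.float64(0.03590690243085218), 611)
```

```bash
python3 - <<'E'
from h import *
p,d=robot.camera("side");p2,d2=robot.camera("top")
a=cv2.resize(p[150:250,220:340,::-1],(480,400),interpolation=cv2.INTER_CUBIC)
b=cv2.resize(p2[170:260,200:300,::-1],None,fx=3.2,fy=4.44,interpolation=cv2.INTER_CUBIC)[:400]
cv2.imwrite("pics/c2.png",np.hstack([a[:399],b[:399]]))
P=cloud("side",d)
for uv in [(270,225),(280,225),(285,230),(262,225)]: print(uv,P[uv[1],uv[0]].round(3))
print(robot.get_obs()["ft_force"],boom())
E
```

```text
(270, 225) [0.469 0.142 0.173]
(280, 225) [0.44  0.139 0.183]
(285, 230) [0.423 0.144 0.174]
(262, 225) [0.493 0.143 0.165]
[-0.13329199  0.1204698   0.16273152] (5.1833, np.float64(0.036003997091960976), 614)
```

View pics/c2.png

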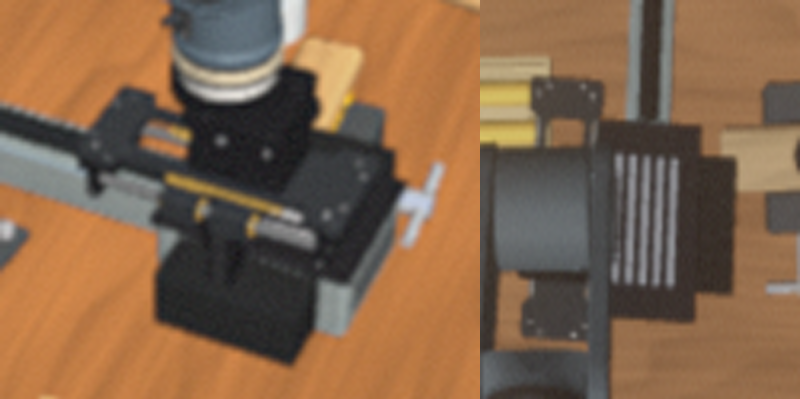

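```bash
python3 - <<'E'
from h import *
p,d=robot.camera("side");P=cloud("side",d)
for u in (268,275,281,287):
    print(u,[(v,*P[v,u].round(3).tolist(),int(p[v,u].max())) for v in range(204,244,3)])
E
```

```text
268 [(204, 0.467, 0.161, 0.271, 89), (207, 0.495, 0.097, 0.194, 43), (210, 0.496, 0.094, 0.18, 53), (213, 0.094, 1.028, 1.145, 44), (216, 0.486, 0.116, 0.179, 43), (219, 0.48, 0.131, 0.183, 45), (222, 0.477, 0.137, 0.178, 46), (225, 0.476, 0.141, 0.17, 41), (228, 0.477, 0.137, 0.154, 42), (231, 0.475, 0.142, 0.147, 41), (234, 0.527, 0.022, -0.002, 159), (237, 0.519, 0.04, 0.004, 183), (240, 0.516, 0.048, -0.0, 181), (243, 0.51, 0.061, 0.001, 178)]
275 [(204, 0.446, 0.163, 0.28, 59), (207, 0.446, 0.163, 0.269, 53), (210, 0.458, 0.133, 0.228, 51), (213, 0.457, 0.136, 0.22, 47), (216, 0.459, 0.13, 0.202, 45), (219, 0.458, 0.133, 0.193, 48), (222, 0.459, 0.13, 0.179, 46), (225, 0.454, 0.143, 0.18, 42), (228, 0.094, 1.028, 1.145, 41), (231, 0.454, 0.141, 0.155, 40), (234, 0.455, 0.14, 0.141, 41), (237, 0.5, 0.027, 0.0, 178), (240, 0.496, 0.038, -0.002, 191), (243, 0.491, 0.048, -0.003, 199)]
281 [(204, 0.432, 0.156, 0.279, 64), (207, 0.43, 0.161, 0.274, 109), (210, 0.428, 0.164, 0.266, 49), (213, 0.452, 0.102, 0.192, 39), (216, 0.45, 0.106, 0.184, 42), (219, 0.447, 0.115, 0.182, 48), (222, 0.442, 0.126, 0.181, 45), (225, 0.439, 0.133, 0.177, 49), (228, 0.435, 0.144, 0.177, 46), (231, 0.435, 0.143, 0.165, 41), (234, 0.436, 0.14, 0.149, 39), (237, 0.435, 0.142, 0.14, 85), (240, 0.478, 0.031, -0.0, 193), (243, 0.471, 0.047, 0.004, 189)]
287 [(204, 0.094, 1.028, 1.145, 82), (207, 0.416, 0.155, 0.273, 125), (210, 0.441, 0.086, 0.193, 45), (213, 0.436, 0.096, 0.193, 44), (216, 0.435, 0.101, 0.185, 49), (219, 0.432, 0.107, 0.18, 42), (222, 0.427, 0.119, 0.181, 48), (225, 0.424, 0.127, 0.178, 43), (228, 0.419, 0.14, 0.18, 47), (231, 0.417, 0.145, 0.174, 44), (234, 0.417, 0.143, 0.159, 41), (237, 0.417, 0.144, 0.149, 40), (240, 0.417, 0.141, 0.134, 146), (243, 0.456, 0.034, -0.002, 183)]
```

The finger seems to have passed with no contact: there is no force, the boom has not moved, and the pad face is still at y=0.142. I back out the way I came and measure where the fingertip really ends.

Call:
{"name": "move_arm", "arguments": {
  "motion": "-1 0.1 0 0 0;-1 0.2 0 0 0;-1 0.3 0 0 0;-1 0.3 0 0 0;-1 0.3 0 0 0"
}}

```text
time: 5.7
position: [0.4625, 0.1834, 0.1582]
tool_rot: [0.718, 0.696, -0.0, 0.0]
ft_force: [-0.2, -0.1, 0.2]
grip_width: 0.0001
grip_force: 0.0
```

```bash
python3 - <<'E'
from h import *
o=robot.get_obs();print(o["time"],o["position"],o["ft_force"],boom())
p,d=robot.camera("side");P=cloud("side",d)
k=(abs(P[...,0]-.46)<.05)&(P[...,1]>.158)&(P[...,1]<.23)&(P[...,2]>.1)&(P[...,2]<.26)
v,u=np.nonzero(k);Q=P[k];
for lo in np.arange(.13,.26,.01):
    s=(Q[:,2]>=lo)&(Q[:,2]<lo+.01)
    if s.any(): print(round(lo,2),s.sum(),Q[s].min(0).round(3),Q[s].max(0).round(3))
cv2.imwrite("pics/c3.png",cv2.resize(p[140:270,200:360,::-1],None,fx=4.5,fy=4.5,interpolation=cv2.INTER_CUBIC))
E
```

```text
5.7 [0.46249198 0.18337338 0.15816671] [-0.2216325  -0.06869925  0.15696087] (5.7, np.float64(0.0358987873785836), 614)
0.18 4 [0.453 0.18  0.188] [0.467 0.195 0.19 ]
0.19 26 [0.452 0.175 0.19 ] [0.47  0.199 0.199]
0.2 24 [0.451 0.175 0.2  ] [0.47  0.199 0.21 ]
0.21 23 [0.45  0.186 0.21 ] [0.471 0.198 0.22 ]
0.22 25 [0.449 0.19  0.221] [0.477 0.199 0.23 ]
0.23 9 [0.451 0.192 0.23 ] [0.476 0.197 0.24 ]
0.24 1 [0.472 0.195 0.244] [0.472 0.195 0.244]
```

View pics/c3.png

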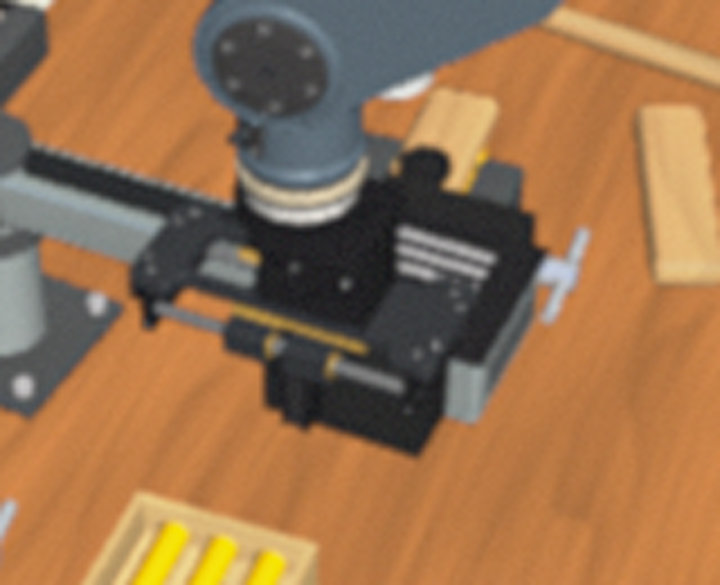

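The side view shows the fingertip ending at (300,425) in the crop. Depth puts it at z≈0.188, so the visible tip is about 37 mm above where the tool data place it, and it passed just over the 0.183 m pad without touching. I go 30 mm lower and check again.

Call:
{"name": "move_arm", "arguments": {
  "motion": "-1 0 0 0.075 0;-1 -0.03 0 0.15 0;-1 -0.06 0 0.15 0;-1 -0.08 0 0.15 0;-1 -0.08 0 0.15 0"
}}

```text
time: 6.22
position: [0.4624, 0.1655, 0.1287]
tool_rot: [0.719, 0.695, -0.0, 0.0]
ft_force: [-0.5, -0.8, 0.3]
grip_width: 0.0006
grip_force: 0.0
```

```bash
python3 - <<'E'
from h import *
o=robot.get_obs();print(o["time"],o["position"],o["ft_force"],boom())
p,d=robot.camera("side");P=cloud("side",d)
k=(abs(P[...,0]-.46)<.05)&(P[...,1]>.15)&(P[...,1]<.23)&(P[...,2]>.1)&(P[...,2]<.26)
Q=P[k]
for lo in np.arange(.12,.24,.01):
    s=(Q[:,2]>=lo)&(Q[:,2]<lo+.01)
    if s.any(): print(round(lo,2),s.sum(),Q[s].min(0).round(3),Q[s].max(0).round(3))
E
```

```text
6.2167 [0.46242586 0.16550187 0.12865578] [-0.48242783 -0.75738366  0.27985911] (6.2167, np.float64(0.0361407665802587), 609)
0.15 4 [0.454 0.173 0.157] [0.468 0.177 0.16 ]
0.16 21 [0.453 0.158 0.16 ] [0.47 0.18 0.17]
0.17 22 [0.452 0.157 0.17 ] [0.469 0.178 0.179]
0.18 22 [0.451 0.164 0.18 ] [0.472 0.181 0.19 ]
0.19 24 [0.449 0.174 0.19 ] [0.475 0.181 0.2  ]
0.2 7 [0.454 0.177 0.201] [0.475 0.179 0.21 ]
0.21 3 [0.471 0.176 0.211] [0.474 0.179 0.214]
0.22 1 [0.468 0.173 0.229] [0.468 0.173 0.229]
0.23 55 [0.413 0.171 0.231] [0.509 0.209 0.24 ]
```

The tip is now at z≈0.157, beside the pad. I push again.

Call:
{"name": "move_arm", "arguments": {
  "motion": "-1 -0.009 0 0 0;-1 -0.0175 0 0 0;-1 -0.026 0 0 0;-1 -0.035 0 0 0;-1 -0.044 0 0 0;-1 -0.0525 0 0 0;-1 -0.061 0 0 0;-1 -0.07 0 0 0;-1 -0.079 0 0 0;-1 -0.0875 0 0 0;-1 -0.096 0 0 0;-1 -0.105 0 0 0"
}}

```text
time: 7.32
position: [0.4613, 0.1457, 0.1282]
tool_rot: [0.719, 0.695, -0.0, -0.0]
ft_force: [0.7, 0.3, -0.2]
grip_width: 0.0006
grip_force: 0.2
```

```bash
python3 - <<'E'
from h import *
o=robot.get_obs();print(o["time"],o["position"],o["ft_force"],boom())
E
```

```text
7.3167 [0.46127894 0.14568175 0.12822041] [ 0.71645854  0.29596648 -0.15709974] (7.3167, np.float64(0.03249275027936174), 618)
```

Call:
{"name": "move_arm", "arguments": {
  "motion": "-1 -0.009 0 0 0;-1 -0.0175 0 0 0;-1 -0.026 0 0 0;-1 -0.035 0 0 0;-1 -0.044 0 0 0;-1 -0.0525 0 0 0;-1 -0.061 0 0 0;-1 -0.07 0 0 0;-1 -0.079 0 0 0;-1 -0.0875 0 0 0;-1 -0.096 0 0 0;-1 -0.105 0 0 0"
}}

```text
time: 8.37
position: [0.4607, 0.1246, 0.1282]
tool_rot: [0.719, 0.695, 0.0, 0.0]
ft_force: [0.2, 0.6, 0.0]
grip_width: 0.0005
grip_force: 0.0
```

```bash
python3 - <<'E'
from h import *
o=robot.get_obs();print(o["time"],o["position"],o["ft_force"],boom(),boom(),boom())
E
```

```text
8.3667 [0.46073982 0.12463631 0.1282452 ] [0.17404569 0.59574199 0.03950494] (8.3667, np.float64(-0.07009218047840257), 616) (8.4167, np.float64(-0.07421041514498172), 611) (8.4667, np.float64(-0.08004943066542086), 613)
```

The boom is moving freely at about -0.11 rad/s. I go over the top to the right-hand side.

Call:
{"name": "move_arm", "arguments": {
  "motion": "-1 0 0 -0.18 0;-1 0 0 -0.36 0;-1 -0.2 0.05 -0.36 -0.04;-1 -0.4 0.1 -0.36 -0.08;-1 -0.6 0.15 -0.36 -0.12;-1 -0.8 0.2 -0.36 -0.16;-1 -1 0.25 -0.36 -0.195;-1 -1 0.25 -0.36 -0.195"
}}

```text
time: 9.18
position: [0.5053, -0.0805, 0.2005]
tool_rot: [0.474, 0.88, -0.0, 0.001]
ft_force: [0.3, 1.3, 0.1]
grip_width: 0.0002
grip_force: 0.0
```

Call:
{"name": "move_arm", "arguments": {
  "motion": "-1 -0.2 -0.05 0 0;-1 -0.4 -0.1 0 0;-1 -0.6 -0.15 0 0;-1 -0.8 -0.2 0 0;-1 -0.885 -0.21 0 0;-1 -0.885 -0.21 0.18 0;-1 -0.885 -0.21 0.36 0;-1 -0.885 -0.21 0.36 0"
}}

```text
time: 9.85
position: [0.5609, -0.2454, 0.1214]
tool_rot: [0.476, 0.879, 0.001, -0.007]
ft_force: [-1.5, 0.6, -1.1]
grip_width: 0.0004
grip_force: 0.0
```

```bash
python3 - <<'E'
from h import *
o=robot.get_obs();print(o["time"],o["position"],o["tool_rot"],o["ft_force"],boom("pics/t4.png"),boom(),boom(),boom(),boom())
E
```

```text
9.85 [ 0.56090363 -0.24535103  0.12138569] [ 4.76204187e-01  8.79304147e-01  7.38483373e-04 -7.29684197e-03] [-1.52671985  0.61812486 -1.11490848] (9.85, np.float64(-0.2274615242759797), 616) (9.9, np.float64(-0.23314817987091066), 614) (9.95, np.float64(-0.23813634193933977), 615) (10.0, np.float64(-0.24280368344286127), 618) (10.05, np.float64(-0.24802868370015038), 615)
```

The boom is coasting at -0.103 rad/s with its angle at -0.25, and it brakes at about -0.57. I move the finger 15 mm nearer and wait.

Call:
{"name": "move_arm", "arguments": {
  "motion": "-1 0.025 0 0 0;-1 0.05 0 0 0;-1 0.075 0 0 0;-1 0.075 0 0 0;-1 0.075 0 0 0;-1 0.075 0 0 0;-1 0.075 0 0 0;-1 0.075 0 0 0;-1 0.075 0 0 0;-1 0.075 0 0 0;-1 0.075 0 0 0;-1 0.075 0 0 0"
}}

```text
time: 11.1
position: [0.5575, -0.2354, 0.1282]
tool_rot: [0.476, 0.88, 0.0, -0.0]
ft_force: [-0.0, 0.3, -0.2]
grip_width: 0.0003
grip_force: 0.0
```

```bash
python3 - <<'E'
from h import *
o=robot.get_obs();print(o["time"],o["position"],o["tool_rot"],o["ft_force"],boom(),boom(),boom())
p,d=robot.camera("side");P=cloud("side",d);c=o["position"]
k=(np.hypot(P[...,0]-c[0],P[...,1]-c[1])<.03)&(P[...,2]>.1)&(P[...,2]<.23)
Q=P[k]
for lo in np.arange(.1,.23,.01):
    s=(Q[:,2]>=lo)&(Q[:,2]<lo+.01)
    if s.any(): print(round(lo,2),s.sum(),Q[s].min(0).round(3),Q[s].max(0).round(3))
E
```

```text
11.1 [ 0.55754254 -0.23540432  0.12815214] [ 4.75770382e-01  8.79569520e-01  2.10143572e-06 -6.16624131e-05] [-0.02020094  0.33940204 -0.19476946] (11.1, np.float64(-0.3509937156181131), 615) (11.15, np.float64(-0.35496554394403756), 617) (11.2, np.float64(-0.35939826250074575), 617)
0.15 2 [ 0.557 -0.228  0.158] [ 0.564 -0.22   0.159]
0.16 16 [ 0.544 -0.228  0.161] [ 0.563 -0.219  0.17 ]
0.17 16 [ 0.545 -0.233  0.171] [ 0.564 -0.213  0.18 ]
0.18 16 [ 0.542 -0.236  0.181] [ 0.569 -0.216  0.189]
0.19 18 [ 0.541 -0.235  0.19 ] [ 0.566 -0.215  0.199]
0.2 25 [ 0.538 -0.239  0.201] [ 0.561 -0.215  0.21 ]
0.21 10 [ 0.54  -0.23   0.211] [ 0.562 -0.211  0.216]
0.22 3 [ 0.544 -0.242  0.221] [ 0.557 -0.224  0.225]
```

Call:
{"name": "move_arm", "arguments": {
  "motion": "-1 0 0 0 0;-1 0 0 0 0;-1 0 0 0 0;-1 0 0 0 0;-1 0 0 0 0;-1 0 0 0 0;-1 0 0 0 0;-1 0 0 0 0;-1 0 0 0 0;-1 0 0 0 0;-1 0 0 0 0;-1 0 0 0 0"
}}

```text
time: 12.3
position: [0.5575, -0.2353, 0.1282]
tool_rot: [0.476, 0.88, -0.0, -0.0]
ft_force: [0.4, -0.9, -0.7]
grip_width: 0.0006
grip_force: 0.0
```

```bash
python3 - <<'E'
from h import *
o=robot.get_obs();print(o["time"],o["position"],boom(),boom(),boom())
E
```

```text
12.3 [ 0.5575401  -0.2353105   0.12821845] (12.3, np.float64(-0.45822729365639314), 617) (12.35, np.float64(-0.46120780519860566), 621) (12.4, np.float64(-0.46685716530354326), 612)
```

Call:
{"name": "move_arm", "arguments": {
  "motion": "-1 0 0 0 0;-1 0 0 0 0;-1 0 0 0 0;-1 0 0 0 0;-1 0 0 0 0;-1 0 0 0 0;-1 0 0 0 0;-1 -0.0042 0 0 0;-1 -0.0083 0 0 0;-1 -0.0125 0 0 0;-1 -0.0167 0 0 0;-1 -0.0208 0 0 0"
}}

```text
time: 13.45
position: [0.5599, -0.2389, 0.1282]
tool_rot: [0.476, 0.88, -0.0, -0.0]
ft_force: [-0.1, -0.1, 0.3]
grip_width: 0.0007
grip_force: 0.0
```

Call:
{"name": "move_arm", "arguments": {
  "motion": "-1 -0.0042 0 0 0;-1 -0.0083 0 0 0;-1 -0.0125 0 0 0;-1 -0.0167 0 0 0;-1 -0.0208 0 0 0;-1 -0.025 0 0 0;-1 -0.0292 0 0 0;-1 -0.0333 0 0 0;-1 -0.0375 0 0 0;-1 -0.0417 0 0 0;-1 -0.0458 0 0 0;-1 -0.05 0 0 0"
}}

```text
time: 14.45
position: [0.5653, -0.2472, 0.1282]
tool_rot: [0.476, 0.88, 0.0, -0.0]
ft_force: [-0.3, 0.1, 0.8]
grip_width: 0.0005
grip_force: 0.0
```

Call:
{"name": "move_arm", "arguments": {
  "motion": "-1 -0.0042 0 0 0;-1 -0.0083 0 0 0;-1 -0.0125 0 0 0;-1 -0.0167 0 0 0;-1 -0.0208 0 0 0"
}}

```text
time: 14.87
position: [0.5676, -0.2507, 0.1283]
tool_rot: [0.476, 0.88, 0.0, 0.0]
ft_force: [0.9, 0.5, -0.4]
grip_width: 0.0004
grip_force: 0.0
```

```bash
python3 - <<'E'
from h import *
o=robot.get_obs();print(o["time"],o["position"],o["ft_force"],*[boom()[:2] for _ in range(4)])
E
```

```text
14.8667 [ 0.56763681 -0.25071716  0.12826017] [ 0.88172278  0.48950858 -0.42285044] (14.8667, np.float64(-0.5687682509084504)) (14.9167, np.float64(-0.5682237375440647)) (14.9667, np.float64(-0.568260381304442)) (15.0167, np.float64(-0.5672629882346376))
```

The boom has nearly stopped at -0.568, about 9 mm from the target. I back the finger off and measure the residual drift.

Call:
{"name": "move_arm", "arguments": {
  "motion": "-1 -0.05 0 0 0;-1 -0.1 0 0 0;-1 -0.15 0 0 0;-1 -0.15 0 0 0;-1 -0.15 0 0 0;-1 -0.15 0 0 0;-1 -0.15 0 0 0;-1 -0.15 0 0 0;-1 -0.15 0 0 0;-1 -0.15 0 0 0;-1 -0.15 0 0 0;-1 -0.15 0 0 0"
}}

```text
time: 16.07
position: [0.584, -0.2756, 0.1283]
tool_rot: [0.476, 0.88, -0.0, 0.0]
ft_force: [-0.1, -0.4, -0.3]
grip_width: 0.0009
grip_force: 0.0
```

```bash
python3 - <<'E'
from h import *
o=robot.get_obs();print(o["time"],o["position"],*[boom()[:2] for _ in range(4)])
p=np.load("pics/top0.npz")["p"];b=p[199:212,296:311].astype(int).sum(2)
w=np.clip(300-b,0,None);w[w<60]=0
v,u=np.nonzero(w);ww=w[v,u];c=((u*ww).sum()/ww.sum()+296,(v*ww).sum()/ww.sum()+199);s=ray("top",c,.118)
d=s[:2]-POST;print(c,s,np.arctan2(d[1],-d[0]),np.hypot(*d))
E
```

```text
16.0667 [ 0.5840246  -0.27563222  0.12833968] (16.0667, np.float64(-0.556710575133939)) (16.1167, np.float64(-0.5566697994809616)) (16.1667, np.float64(-0.556097606772202)) (16.2167, np.float64(-0.555570703571473))
(np.float64(303.09086194378176), np.float64(204.5542993465408)) [ 0.50827124 -0.15253192  0.118     ] -0.5959263539174294 0.3198640762730496
```

The boom is drifting back at +0.0099 rad/s and should coast to rest near -0.53, about 20 mm off. One gentle push on the left pad should let friction bring it to -0.595. I go round to the left side.

Call:
{"name": "move_arm", "arguments": {
  "motion": "-1 0 0 -0.18 0;-1 0 0 -0.36 0;-1 0.2 0 -0.36 0;-1 0.4 0 -0.36 0;-1 0.6 0 -0.36 0;-1 0.8 0 -0.36 0;-1 1 0 -0.36 0;-1 1 0 -0.36 0"
}}

```text
time: 16.93
position: [0.4672, -0.1014, 0.1995]
tool_rot: [0.474, 0.88, 0.001, -0.005]
ft_force: [-0.6, 0.2, 0.2]
grip_width: 0.0008
grip_force: 0.0
```

Call:
{"name": "move_arm", "arguments": {
  "motion": "-1 0.2 0.02 0 0;-1 0.4 0.045 0 0;-1 0.45 0.045 0 0;-1 0.45 0.045 0 0;-1 0.45 0.045 0.12 0;-1 0.45 0.045 0.24 0;-1 0.45 0.045 0.36 0;-1 0.45 0.045 0.36 0"
}}

```text
time: 17.6
position: [0.4317, -0.0288, 0.1253]
tool_rot: [0.476, 0.879, -0.001, -0.003]
ft_force: [0.2, -0.2, -0.3]
grip_width: 0.0005
grip_force: 0.0
```

```bash
python3 - <<'E'
from h import *
o=robot.get_obs();print(o["time"],o["position"],o["tool_rot"],*[boom()[:2] for _ in range(3)])
c=o["position"][:2]-POST;a=boom()[1];t=np.array([np.sin(a),np.cos(a)]);u=np.array([-np.cos(a),np.sin(a)])
print("gap(half .013)",c@t-.113,"r",c@u)
E
```

```text
17.6 [ 0.4317283  -0.02884134  0.12532802] [ 4.76044103e-01  8.79416665e-01 -7.22108975e-04 -2.79639823e-03] (17.6, np.float64(-0.546511479055707)) (17.65, np.float64(-0.5456273457713376)) (17.7, np.float64(-0.5456841140733251))
gap(half .013) 0.016334649811588595 r 0.32071354112924216
```

Call:
{"name": "move_arm", "arguments": {
  "motion": "-1 -0.018 0 0 0;-1 -0.036 0 0 0;-1 -0.05 0 0 0;-1 -0.055 0 0 0;-1 -0.0562 0 0 0;-1 -0.0573 0 0 0;-1 -0.0585 0 0 0;-1 -0.0597 0 0 0;-1 -0.0609 0 0 0;-1 -0.062 0 0 0;-1 -0.0632 0 0 0;-1 -0.0644 0 0 0"
}}

```text
time: 18.8
position: [0.4398, -0.0389, 0.1282]
tool_rot: [0.476, 0.88, -0.0, -0.0]
ft_force: [-0.1, -0.5, -0.1]
grip_width: 0.0005
grip_force: 0.0
```

Call:
{"name": "move_arm", "arguments": {
  "motion": "-1 -0.0012 0 0 0;-1 -0.0023 0 0 0;-1 -0.0035 0 0 0;-1 -0.0047 0 0 0;-1 -0.0058 0 0 0;-1 -0.007 0 0 0;-1 -0.0082 0 0 0;-1 -0.0094 0 0 0;-1 -0.0105 0 0 0;-1 -0.0117 0 0 0;-1 -0.0129 0 0 0;-1 -0.014 0 0 0"
}}

```text
time: 19.8
position: [0.4414, -0.0412, 0.1282]
tool_rot: [0.476, 0.88, 0.0, -0.0]
ft_force: [0.5, 0.5, 0.7]
grip_width: 0.0005
grip_force: 0.0
```

```bash
python3 - <<'E'
from h import *
o=robot.get_obs();print(o["time"],o["position"],o["ft_force"],*[boom()[:2] for _ in range(1)])
E
```

```text
19.8 [ 0.44136405 -0.0412267   0.12824754] [0.49595412 0.45237712 0.70687494] (19.8, np.float64(-0.5381691096804831))
```

Call:
{"name": "move_arm", "arguments": {
  "motion": "-1 -0.0012 0 0 0;-1 -0.0023 0 0 0;-1 -0.0035 0 0 0;-1 -0.0047 0 0 0;-1 -0.0058 0 0 0;-1 -0.007 0 0 0;-1 -0.0082 0 0 0;-1 -0.0094 0 0 0;-1 -0.0105 0 0 0;-1 -0.0117 0 0 0;-1 -0.0129 0 0 0;-1 -0.014 0 0 0"
}}

```text
time: 20.85
position: [0.4429, -0.0436, 0.1282]
tool_rot: [0.476, 0.88, -0.0, -0.0]
ft_force: [-0.3, 0.7, -0.4]
grip_width: 0.0004
grip_force: 0.0
```

```bash
python3 - <<'E'
from h import *
o=robot.get_obs();print(o["time"],o["position"],o["ft_force"],*[boom()[:2] for _ in range(3)])
E
```

```text
20.85 [ 0.44290152 -0.04361839  0.12823728] [-0.32435563  0.66385737 -0.40746796] (20.85, np.float64(-0.5380417839008033)) (20.9, np.float64(-0.5386003884557317)) (20.95, np.float64(-0.5396568491487055))
```

Call:
{"name": "move_arm", "arguments": {
  "motion": "-1 -0.0012 0 0 0;-1 -0.0023 0 0 0;-1 -0.0035 0 0 0;-1 -0.0047 0 0 0;-1 -0.0058 0 0 0;-1 -0.007 0 0 0;-1 -0.0082 0 0 0;-1 -0.0094 0 0 0;-1 -0.0105 0 0 0;-1 -0.0117 0 0 0;-1 -0.0129 0 0 0;-1 -0.014 0 0 0"
}}

```text
time: 22.0
position: [0.4445, -0.0459, 0.1282]
tool_rot: [0.476, 0.88, 0.0, -0.0]
ft_force: [1.2, -0.6, 0.4]
grip_width: 0.0009
grip_force: 0.0
```

```bash
python3 - <<'E'
from h import *
o=robot.get_obs();print(o["time"],o["position"],o["ft_force"],*[boom()[:2] for _ in range(3)])
E
```

```text
22.0 [ 0.44446641 -0.0459475   0.12824717] [ 1.24273272 -0.55628788  0.43565103] (22.0, np.float64(-0.5538120993739739)) (22.05, np.float64(-0.5545559149872598)) (22.1, np.float64(-0.555408703044706))
```

The boom is moving at about -0.016 rad/s and is clear of the finger. I withdraw and let friction stop it.

Call:
{"name": "move_arm", "arguments": {
  "motion": "-1 0.1 0 0 0;-1 0.25 0 0 0;-1 0.35 0 0 0;-1 0.35 0 0 0;-1 0.35 0 -0.1 0;-1 0.35 0 -0.2 0;-1 0.35 0 -0.3 0;-1 0.35 0 -0.36 0;-1 0.35 0 -0.36 0;-1 0.35 0 -0.36 0;-1 0.35 0 -0.36 0;-1 0.35 0 -0.36 0"
}}

```text
time: 23.15
position: [0.4054, 0.0127, 0.1993]
tool_rot: [0.476, 0.88, -0.0, -0.001]
ft_force: [-0.4, 0.4, 0.2]
grip_width: 0.0004
grip_force: 0.0
```

```bash
python3 - <<'E'
from h import *
print(robot.get_obs()["time"],*[boom()[:2] for _ in range(3)])
E
```

```text
23.15 (23.15, np.float64(-0.56663542354469)) (23.2, np.float64(-0.5671551962005635)) (23.25, np.float64(-0.5680958458595378))
```

Call:
{"name": "move_arm", "arguments": {
  "motion": "-1 0 0 0 0;-1 0 0 0 0;-1 0 0 0 0;-1 0 0 0 0;-1 0 0 0 0;-1 0 0 0 0;-1 0 0 0 0;-1 0 0 0 0;-1 0 0 0 0;-1 0 0 0 0;-1 0 0 0 0;-1 0 0 0 0"
}}

```text
time: 24.3
position: [0.4061, 0.0126, 0.2003]
tool_rot: [0.476, 0.88, 0.0, -0.0]
ft_force: [0.4, 0.5, 0.0]
grip_width: 0.0003
grip_force: 0.0
```

```bash
python3 - <<'E'
from h import *
print(robot.get_obs()["time"],*[boom()[:2] for _ in range(3)])
E
```

```text
24.3 (24.3, np.float64(-0.5771751687393513)) (24.35, np.float64(-0.5769351351669804)) (24.4, np.float64(-0.5774998089485917))
```

The boom is slowing as modelled and should stop near -0.597. I wait.

Call:
{"name": "move_arm", "arguments": {
  "motion": "-1 0 0 0 0;-1 0 0 0 0;-1 0 0 0 0;-1 0 0 0 0;-1 0 0 0 0;-1 0 0 0 0;-1 0 0 0 0;-1 0 0 0 0;-1 0 0 0 0;-1 0 0 0 0;-1 0 0 0 0;-1 0 0 0 0"
}}

```text
time: 25.45
position: [0.4061, 0.0127, 0.2002]
tool_rot: [0.476, 0.88, -0.0, -0.0]
ft_force: [-0.3, -0.3, -0.6]
grip_width: 0.0004
grip_force: 0.0
```

Call:
{"name": "move_arm", "arguments": {
  "motion": "-1 0 0 0 0;-1 0 0 0 0;-1 0 0 0 0;-1 0 0 0 0;-1 0 0 0 0;-1 0 0 0 0;-1 0 0 0 0;-1 0 0 0 0;-1 0 0 0 0;-1 0 0 0 0;-1 0 0 0 0;-1 0 0 0 0"
}}

```text
time: 26.45
position: [0.4061, 0.0127, 0.2002]
tool_rot: [0.476, 0.88, -0.0, -0.0]
ft_force: [-0.7, -0.1, -0.4]
grip_width: 0.0005
grip_force: 0.0
```

Call:
{"name": "move_arm", "arguments": {
  "motion": "-1 0 0 0 0;-1 0 0 0 0;-1 0 0 0 0;-1 0 0 0 0;-1 0 0 0 0;-1 0 0 0 0;-1 0 0 0 0;-1 0 0 0 0;-1 0 0 0 0;-1 0 0 0 0;-1 0 0 0 0;-1 0 0 0 0"
}}

```text
time: 27.45
position: [0.4061, 0.0126, 0.2003]
tool_rot: [0.476, 0.88, 0.0, 0.0]
ft_force: [1.0, 0.1, -0.4]
grip_width: 0.0005
grip_force: 0.0
```

Call:
{"name": "move_arm", "arguments": {
  "motion": "-1 0 0 0 0;-1 0 0 0 0;-1 0 0 0 0;-1 0 0 0 0;-1 0 0 0 0;-1 0 0 0 0;-1 0 0 0 0;-1 0 0 0 0;-1 0 0 0 0;-1 0 0 0 0;-1 0 0 0 0;-1 0 0 0 0"
}}

```text
time: 28.45
position: [0.4061, 0.0127, 0.2003]
tool_rot: [0.476, 0.88, 0.0, -0.0]
ft_force: [0.0, 0.8, 1.0]
grip_width: 0.0003
grip_force: 0.0
```

Call:
{"name": "move_arm", "arguments": {
  "motion": "-1 0 0 0 0;-1 0 0 0 0;-1 0 0 0 0;-1 0 0 0 0;-1 0 0 0 0;-1 0 0 0 0;-1 0 0 0 0;-1 0 0 0 0;-1 0 0 0 0;-1 0 0 0 0;-1 0 0 0 0;-1 0 0 0 0"
}}

```text
time: 29.45
position: [0.4061, 0.0127, 0.2002]
tool_rot: [0.476, 0.88, 0.0, -0.0]
ft_force: [-0.7, 0.2, -0.1]
grip_width: 0.0007
grip_force: 0.0
```

```bash
python3 - <<'E'
from h import *
print(robot.get_obs()["time"],*[boom()[:2] for _ in range(3)])
E
```

```text
29.45 (29.45, np.float64(-0.5957688782744659)) (29.5, np.float64(-0.5969866642074513)) (29.55, np.float64(-0.5962017904710061))
```

The boom is at -0.596, which is on target. I keep it untouched for more than eight seconds.

Call:
{"name": "move_arm", "arguments": {
  "motion": "-1 0 0 0 0;-1 0 0 0 0;-1 0 0 0 0;-1 0 0 0 0;-1 0 0 0 0;-1 0 0 0 0;-1 0 0 0 0;-1 0 0 0 0;-1 0 0 0 0;-1 0 0 0 0;-1 0 0 0 0;-1 0 0 0 0"
}}

```text
time: 30.6
position: [0.4061, 0.0126, 0.2003]
tool_rot: [0.476, 0.88, -0.0, -0.0]
ft_force: [-0.0, -0.4, 0.1]
grip_width: 0.0002
grip_force: 0.0
```

Call:
{"name": "move_arm", "arguments": {
  "motion": "-1 0 0 0 0;-1 0 0 0 0;-1 0 0 0 0;-1 0 0 0 0;-1 0 0 0 0;-1 0 0 0 0;-1 0 0 0 0;-1 0 0 0 0;-1 0 0 0 0;-1 0 0 0 0;-1 0 0 0 0;-1 0 0 0 0"
}}

```text
time: 31.6
position: [0.4062, 0.0126, 0.2003]
tool_rot: [0.476, 0.88, -0.0, 0.0]
ft_force: [-0.4, -0.3, 0.7]
grip_width: 0.0004
grip_force: 0.0
```

Call:
{"name": "move_arm", "arguments": {
  "motion": "-1 0 0 0 0;-1 0 0 0 0;-1 0 0 0 0;-1 0 0 0 0;-1 0 0 0 0;-1 0 0 0 0;-1 0 0 0 0;-1 0 0 0 0;-1 0 0 0 0;-1 0 0 0 0;-1 0 0 0 0;-1 0 0 0 0"
}}

```text
time: 32.6
position: [0.4061, 0.0127, 0.2002]
tool_rot: [0.476, 0.88, 0.0, -0.0]
ft_force: [0.1, -0.9, -0.1]
grip_width: 0.0003
grip_force: 0.0
```

Call:
{"name": "move_arm", "arguments": {
  "motion": "-1 0 0 0 0;-1 0 0 0 0;-1 0 0 0 0;-1 0 0 0 0;-1 0 0 0 0;-1 0 0 0 0;-1 0 0 0 0;-1 0 0 0 0;-1 0 0 0 0;-1 0 0 0 0;-1 0 0 0 0;-1 0 0 0 0"
}}

```text
time: 33.6
position: [0.4061, 0.0126, 0.2003]
tool_rot: [0.476, 0.88, 0.0, 0.0]
ft_force: [-0.0, -0.0, 0.2]
grip_width: 0.0007
grip_force: 0.0
```

Call:
{"name": "move_arm", "arguments": {
  "motion": "-1 0 0 0 0;-1 0 0 0 0;-1 0 0 0 0;-1 0 0 0 0;-1 0 0 0 0;-1 0 0 0 0;-1 0 0 0 0;-1 0 0 0 0;-1 0 0 0 0;-1 0 0 0 0;-1 0 0 0 0;-1 0 0 0 0"
}}

```text
time: 34.6
position: [0.4061, 0.0126, 0.2003]
tool_rot: [0.476, 0.88, -0.0, 0.0]
ft_force: [-0.1, -0.3, 0.3]
grip_width: 0.0005
grip_force: 0.0
```

Call:
{"name": "move_arm", "arguments": {
  "motion": "-1 0 0 0 0;-1 0 0 0 0;-1 0 0 0 0;-1 0 0 0 0;-1 0 0 0 0;-1 0 0 0 0;-1 0 0 0 0;-1 0 0 0 0;-1 0 0 0 0;-1 0 0 0 0;-1 0 0 0 0;-1 0 0 0 0"
}}

```text
time: 35.6
position: [0.4061, 0.0126, 0.2003]
tool_rot: [0.476, 0.88, 0.0, -0.0]
ft_force: [0.1, 0.3, -0.3]
grip_width: 0.0007
grip_force: 0.0
```

Call:
{"name": "move_arm", "arguments": {
  "motion": "-1 0 0 0 0;-1 0 0 0 0;-1 0 0 0 0;-1 0 0 0 0;-1 0 0 0 0;-1 0 0 0 0;-1 0 0 0 0;-1 0 0 0 0;-1 0 0 0 0;-1 0 0 0 0;-1 0 0 0 0;-1 0 0 0 0"
}}

```text
time: 36.6
position: [0.4061, 0.0127, 0.2002]
tool_rot: [0.476, 0.88, -0.0, -0.0]
ft_force: [-0.2, -0.9, 0.2]
grip_width: 0.0002
grip_force: 0.0
```

Call:
{"name": "move_arm", "arguments": {
  "motion": "-1 0 0 0 0;-1 0 0 0 0;-1 0 0 0 0;-1 0 0 0 0;-1 0 0 0 0;-1 0 0 0 0;-1 0 0 0 0;-1 0 0 0 0;-1 0 0 0 0;-1 0 0 0 0;-1 0 0 0 0;-1 0 0 0 0"
}}

```text
time: 37.6
position: [0.4061, 0.0127, 0.2003]
tool_rot: [0.476, 0.88, 0.0, 0.0]
ft_force: [-0.3, -0.3, -0.0]
grip_width: 0.0005
grip_force: 0.0
```

Call:
{"name": "move_arm", "arguments": {
  "motion": "-1 0 0 0 0;-1 0 0 0 0;-1 0 0 0 0;-1 0 0 0 0;-1 0 0 0 0;-1 0 0 0 0;-1 0 0 0 0;-1 0 0 0 0;-1 0 0 0 0;-1 0 0 0 0;-1 0 0 0 0;-1 0 0 0 0"
}}

```text
time: 38.6
position: [0.4061, 0.0126, 0.2002]
tool_rot: [0.476, 0.88, -0.0, -0.0]
ft_force: [-0.1, -0.5, 0.0]
grip_width: 0.0004
grip_force: 0.0
```

```bash
python3 - <<'E'
from h import *
print(robot.get_obs()["time"],boom("pics/end.png")[:2],*[boom()[:2] for _ in range(2)])
E
```

```text
38.6 (38.6, np.float64(-0.5963309940602124)) (38.65, np.float64(-0.5964840423583588)) (38.7, np.float64(-0.5966833713183597))
```

View pics/end.png

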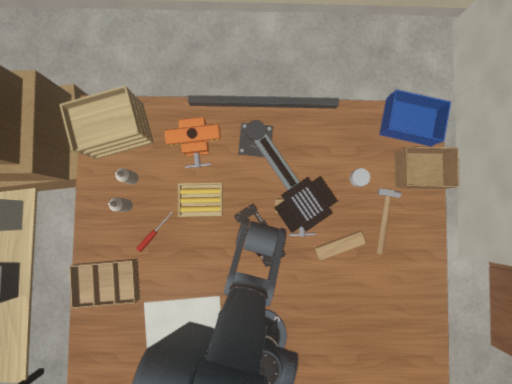

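The last picture shows the head at (306,205), over the socket at (303,205), with everything else on the bench undisturbed. The boom angle has held at -0.596 for more than nine seconds, so I hand in.

```bash
python3 -c "
from rig import robot
print(robot.hand_in())"
```

```text
the job is handed in; nothing more can be done
None
```

The boom's head stands over the black socket, within about 1 mm across the swing by my camera measurement. It stood still and untouched for over nine seconds before I handed the job in at about 38.7 s.

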